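# Cure a freshly glued figurine in the UV drawer and hold the lamp button

### The job

The wings of the white pegasus with the gold wings have just been glued with UV resin: set it down upright, without dropping it, near the middle of the open drawer of the UV curing box and slide the drawer fully shut without slamming it or knocking the pegasus over. Only once the drawer is shut, press the round green button on top of the box down to its stop with the fingertips, firmly but not leaning on it, and keep it down for at least three seconds; finish while still holding it down, since the lamp burns only as long as it is held. Leave the other figurines, the paints, the brush and the water glass where they stand.

Things in the scene. Friction and masses are not known exactly. Their poses are not given: they have to be found in the camera images.
- pegasus: White horse figurine on a black base 62 x 36 x 5 mm, gold raised wings, mane and tail; 75 mm long, 73 mm tall, 40 to 85 g, stands loose. Origin: centre of the underside; z up, x towards the head. Grip its barrel: flat sides 20 mm apart across y, 34 mm long along x over the origin, 30 to 44 mm above the underside; legs below and wings above lie within the barrel's width. Its yaw is within 0.7 of 0.
- uv_box: UV curing box, fixed: white casing 190 mm deep (x) x 180 mm wide (y) x 125 mm tall, violet LED strips inside. Origin: centre of its underside, z up; its open front faces its own -x, front plane at x = -95 mm, where an amber drawer pulls out. The drawer and the green button count as parts of it. The button sits on the flat top, 45 mm in front of the middle.
- tray_middle (a point): Middle of the aluminium tray's floor (upper surface, 12 mm above the table), moving with the drawer; axes parallel to the box's. Inside 142 mm long (x), 140 mm wide (y); side and rear walls 18 mm high; the amber front panel, 71 mm away in -x, stands 91 mm over the floor. The drawer starts 130 to 150 mm open, this point 59 to 79 mm out from the casing's front plane. 93 mm headroom inside the box.
- drawer_handle (a point): Middle of the drawer's steel bar handle: a level round bar 11 mm thick, 100 mm long along the box's y, its axis 35 mm in front of the amber panel and 75 mm above the table. Moves with the drawer; pushed towards the box's +x it shuts the drawer.
- drawer (a joint): How far the drawer is open, m: 0 is fully shut (panel against the casing), 0.15 fully open. It slides with about 1.5 N of friction plus light damping, has no spring and stays where it is left.
- button_top (a point): Centre of the top face of the green round button on the casing's top; it moves down with the button. Cap 40 mm across (flat top about 32 mm), in a black collar 52 mm across; released, its top is 147 mm above the table, 14 mm above the collar.
- cure_button (a joint): How far the button is pressed, m: 0 released, 0.008 at its stop. Spring: about 3 N to start it, 9 N to reach the stop; it springs back when let go.
- grey_horse: Bystander: grey horse figurine without wings, on a grey base 62 x 36 mm, about 70 mm tall. Origin under the base.
- white_knight: Bystander: unpainted white knight with a shield, on a pale base 62 x 36 mm, about 72 mm tall. Origin under the base.
- green_paint: Bystander: green dropper bottle, 25 mm across, 76 mm tall. Origin under it.
- grey_paint: Bystander: dark grey dropper bottle, 25 mm across, 76 mm tall. Origin under it.
- pink_paint: Bystander: pink dropper bottle, 25 mm across, 76 mm tall. Origin under it.
- gold_pot: Bystander: small gold paint pot with white lid, 37 mm across, 37 mm tall. Origin under it.
- brush: Bystander: dark paint brush lying on the table, about 155 mm long (x), 7 mm thick.
- water_glass: Bystander: glass tumbler with two brushes in it, 72 mm across, 110 mm tall (brushes to 170 mm). Origin under it.

How it is judged:
By the outcome, as a careful person would: the job done as asked, in the order asked, and still so for the second after the job is handed in, while the arm keeps its last pose, push and grip.
It also fails if it takes over 72 s, if anything falls off the work surface, if the arm or the gripper's body presses on something with over 40 N, if the wrist force passes 120 N, or if a joint passes its speed limit or range.

### The arm

A 6-joint arm with a two-finger parallel gripper is mounted at the origin on the work surface. World frame = base frame: x ahead of the robot, y to its left, z up, the work surface at z = 0. Lengths are in mm, angles in rad, forces in N, time in s.
With the tool pointing down it reaches from about 400 to 925 mm from the base axis. Payload 12.5 kg.
Tool frame: the origin (TCP) lies midway between the tips of the shut fingers; the grasp point (between the pads) lies 19 mm behind it (env.pinch_z is the z of the grasp point in the tool frame, in mm); z points along the fingers, y is the line along which they close (so a half turn about z gives the same grasp; the last joint's range is limited). The gripper opens to 95 mm and grips with 3 to 60 N. Pads are 20 mm wide; open, the fingers measure 119 mm over their backs; the gripper's body (75 mm by 180 mm) begins 59 mm behind the grasp point.
Start: joints at [-1.418, 0.491, 1.559, -0, 1.092, -0.106], TCP at [159.973, -604.198, 214.661] pointing down, gripper open.
Joint ranges: [-3.1, 3.1], [-0.84, 2.19], [0.05, 2.79], [-1.13, 4.28], [0.06, 2.93], [-2.69, 2.69]. Speed limits (rad/s): [2.22, 2.22, 2.79, 3.14, 3.14, 3.14].

### API

Orientations are given as [roll, pitch, yaw] about the fixed x, y, z axes, in that order (R = Rz(yaw) Ry(pitch) Rx(roll)).
In Python, from cell import env, eyes gives the robot as it stands.
- The arm moves only by the shell command python3 -m inch 'ROWS'. ROWS is JSON, a list of rows, each a list of 3 entries, a list of its own where there are three numbers: the shift along the tool's x, y, z in units of 60 mm (1.0 is 60 mm), then the turn about the tool's z in units of 5 degrees (1.0 is 5 degrees), then the closure, from -1 (fully open) to 1 (shut). In form: [[[tx, ty, tz], turn, claw], ...]. A call has exactly 10 rows; each row shifts and turns the commanded pose from where the row before left it, along the tool's axes as they then stand; what a row does not reach is not made up. A row lasts 1/8 s, in which the tool goes at most 62.5 mm and 10.7 degrees, less where a joint would pass 70% of its speed; a pose out of reach is approached as far as the arm can. A call is refused whole if a number of a shift passes 1 or a number of a turn 1, either way. A call with a gripper value outside its range is refused whole. The fingers move at their own pace and stop on an object; the grip force is fixed at half the most. Time passes only in rows, so rows that do not move let the fingers close, or fill a call up. It gives the time, the measured TCP pose, the force, the opening and the grip force at its end, in the units of the state.
- env.state(): the state, without advancing time (a new reading comes with each control period).
- eyes.read_camera(name): name is "side" or "top"; returns a dict with "pixels" (384x512x3 uint8, red, green, blue), "fx", "fy", "cx", "cy" (pixels), "distortion" ([k1, k2, p1, p2, k3] as OpenCV has them; the pictures are not rectified), "extrinsics" (4x4, takes a point from world to camera coordinates). Camera axes: x right, y down, z forward; pixel columns grow to the right and rows downward; lengths in mm; the calibration is good to about 2 mm. A picture is of the moment at which its call begins. There is no depth.
- env.job_done(): hands the job in; it is judged then, once.
Trained networks look in a picture, given as the dict that the camera call returned (one of the last four; its "shot" number tells which), for a name from the list of things; names that differ only in an ending like _2 or _b are one class to them, and where a whole thing is asked for, a point or a joint stands for the part that bears it (a point fixed in the world has none). Each returns a list of dicts, best first, with "score" (0 to 1); they miss things now and then, are a little off and sometimes report something else, mostly with a low value. They report only what shows in the picture. A call takes as long as a camera call.
- eyes.boxes_of(name, picture): "centre" ([row, column] in pixels, amid what is visible of it).
- eyes.cut_out(name, picture): "mask" (384x512 bool, what is visible of it) and "centre" ([row, column] in pixels, amid what is visible of it).
- eyes.spot_point(name, picture): "centre" ([row, column] in pixels: a listed point, or the origin of a listed thing).
The state is a dict: "t": time; "joints": joint angles; "qvel": joint speeds; "tau": joint torques, N m; "eef_pos": TCP position; "tcp_rot": TCP orientation; "ft_force": force on the tool from outside, world axes, zero at the start; "moment": the same for the moment, N m; "opening": opening from 0.0 (shut) to 1.0 (fully open); "grip_force": force on a finger pad.
Only numpy, scipy, OpenCV 4.12 (cv2) and the standard library are available. Lean on these libraries where they do the work, as an engineer would, in place of code of your own. Each camera call takes 0.05 s, during which the arm holds its last target. There are 200 camera calls.

## Working session

There is one attempt and no reset: what is moved stays moved. The work goes in short steps, Python scripts to look and compute and a shell command to move; the robot and the scene stay as the last step left them, time stands still between calls to the robot, and variables do not carry over. Pictures are saved under pics/ and viewed, at most 10 in all, crops included, and the job is handed in when it is done.

```bash
ls; mkdir -p pics; cat > h.py <<'E'
import numpy as np, cv2
from cell import env, eyes
def K(p): return np.array([[p['fx'],0,p['cx']],[0,p['fy'],p['cy']],[0,0,1.]])
def ray(p,rc):
    u=cv2.undistortPoints(np.array([[[rc[1],rc[0]]]],float),K(p),np.array(p['distortion'],float))[0,0]
    E=np.array(p['extrinsics']);R=E[:3,:3];t=E[:3,3]
    return -R.T@t, R.T@np.array([u[0],u[1],1.])
def at_z(p,rc,z):
    o,d=ray(p,rc); return o+d*(z-o[2])/d[2]
def tri(rays):
    A=0;b=0
    for o,d in rays:
        d=d/np.linalg.norm(d);M=np.eye(3)-np.outer(d,d);A=A+M;b=b+M@o
    return np.linalg.solve(A,b)
def proj(p,X):
    E=np.array(p['extrinsics']);r,_=cv2.Rodrigues(E[:3,:3])
    q=cv2.projectPoints(np.array(X,float).reshape(-1,1,3),r,E[:3,3],K(p),np.array(p['distortion'],float))[0].reshape(-1,2)
    return q[:,::-1]
def save(p,n): cv2.imwrite('pics/'+n,p['pixels'][:,:,::-1])
E
python3 - <<'E'
from h import *
np.set_printoptions(precision=1,suppress=True)
P={n:eyes.read_camera(n) for n in('top','side')}
im=np.hstack([P['top']['pixels'],P['side']['pixels']])
for n in P:
    save(P[n],n+'0.png'); o,_=ray(P[n],(0,0)); print(n,o)
zs=dict(pegasus=0,uv_box=0,tray_middle=12,drawer_handle=75,button_top=147,grey_horse=0,white_knight=0,green_paint=0,grey_paint=0,pink_paint=0,gold_pot=0,brush=0,water_glass=0)
for k,z in zs.items():
    rs=[]
    for n in P:
        r=eyes.spot_point(k,P[n])
        if r:
            rs.append(ray(P[n],r[0]['centre'])); print(k,n,[(round(q['score'],2),np.array(q['centre']),at_z(P[n],q['centre'],z)) for q in r[:2]])
    if len(rs)>1: print('   tri',tri(rs))
print(env.state())
E
```

```text
pics
top [ 272.7   63.3 1378.2]
side [489.1 705.6 770.6]
pegasus top [(0.78, array([170. , 219.5]), array([598.7, 189.6,   0. ])), (0.72, array([203.8, 158.5]), array([488.4, 370.8,   0. ]))]
pegasus side [(0.74, array([256.6, 223.9]), array([591.7, 189.2,   0. ])), (0.69, array([251.6, 157. ]), array([755.5, 191.5,   0. ]))]
   tri [594.8 189.8   2.3]
uv_box top [(0.56, array([179.4, 340.9]), array([ 578.5, -185.4,    0. ]))]
uv_box side [(0.97, array([156.6, 246.1]), array([ 575.6, -181.6,    0. ])), (0.73, array([197.7, 173.6]), array([756.8,  11.4,   0. ]))]
   tri [ 577.5 -185.7   -3. ]
tray_middle top [(0.8, array([194.1, 290.8]), array([526.3, -30.5,  12. ]))]
tray_middle side [(0.67, array([193.1, 257.5]), array([527.6, -19. ,  12. ])), (0.38, array([361.4, 196.8]), array([608.3, 443.3,  12. ]))]
   tri [528.5 -31.4  -0.9]
drawer_handle top [(0.91, array([201.8, 258.4]), array([489.8,  66.9,  75. ]))]
drawer_handle side [(0.59, array([199.3, 265.7]), array([502.4,  60.3,  75. ]))]
   tri [495.8  65.9  78.8]
button_top top [(0.44, array([176.3, 333.7]), array([ 554.1, -139. , 
[... 1492 characters left out ...]
52, array([331. , 341.3]), array([321.6, 348.9,   0. ])), (0.22, array([203.8, 266.1]), array([501.6,   7.3,  -0. ]))]
   tri [320.5 354.5   9.8]
water_glass top [(0.56, array([121.5, 220.7]), array([755.9, 192.4,   0. ]))]
water_glass side [(0.71, array([251.3, 156.7]), array([756.5, 190.7,   0. ]))]
   tri [755.4 192.2   2.1]
{'t': 1.4, 'joints': array([-1.4,  0.5,  1.6, -0. ,  1.1, -0.1]), 'qvel': array([ 0.,  0.,  0., -0., -0., -0.]), 'tau': array([  0. , -61.2, -25.8,   0.1,   0. ,   0. ]), 'eef_pos': array([ 160. , -604.2,  214.6]), 'tcp_rot': array([3.1, 0. , 0.3]), 'ft_force': array([ 0.4,  0.2, -0.4]), 'moment': array([ 0., -0., -0.]), 'grip_force': 0.0, 'opening': 0.99843258425875}
```

View pics/top0.png

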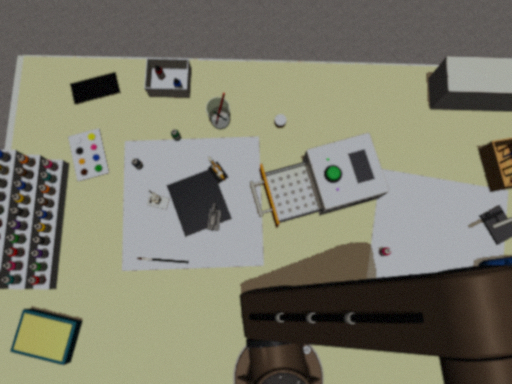

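View pics/side0.png

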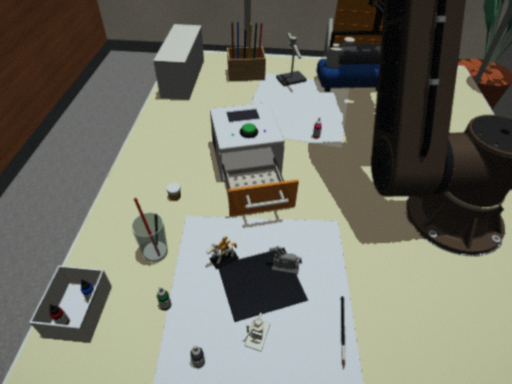

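```bash
python3 - <<'E'
from h import *
p=eyes.read_camera('top');s=eyes.read_camera('side')
a=p['pixels'][145:235,190:310]; b=s['pixels'][200:290,170:290]
cv2.imwrite('pics/crop.png',np.vstack([cv2.resize(x,None,fx=3.3,fy=3.3,interpolation=cv2.INTER_CUBIC) for x in (a,b)])[:,:,::-1])
for n,q in(('top',p),('side',s)):
  for r in eyes.cut_out('pegasus',q)[:2]:
    m=r['mask'].astype('uint8'); print(n,r['score'],r['centre'],m.sum(),cv2.minAreaRect(cv2.findNonZero(m)))
  print(eyes.boxes_of('button_top',q)[:2], eyes.boxes_of('drawer_handle',q)[:2])
print(np.round(env.state()['tcp_rot'],4))
E
```

```text
top 0.75 [172.4, 215.3] 249 ((216.38461303710938, 169.076904296875), (25.51620864868164, 11.648702621459961), 56.30992889404297)
[{'centre': [172.5, 334.4], 'score': 0.73}] [{'centre': [191.9, 289.3], 'score': 0.81}]
side 0.57 [252.3, 221.1] 615 ((222.46177673339844, 251.7970733642578), (25.0030574798584, 31.21547508239746), 57.528804779052734)
side 0.19 [337.0, 260.1] 523 ((255.4499969482422, 333.6499938964844), (20.87103271484375, 30.041635513305664), 18.434947967529297)
[{'centre': [127.1, 247.7], 'score': 0.44}] [{'centre': [187.4, 259.0], 'score': 0.6}]
[3.1415 0.     0.2588]
```

View pics/crop.png

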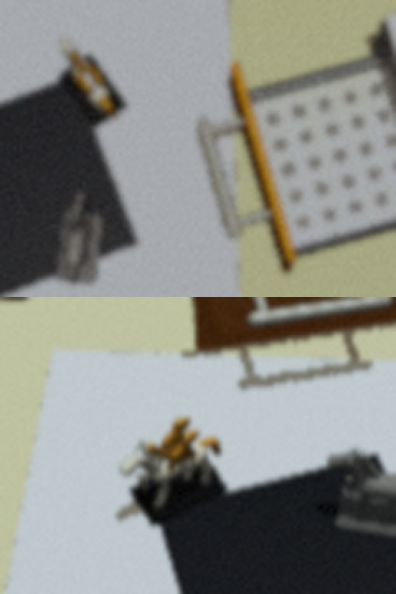

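The top view shows the pegasus at about (row 170, col 217), head up-left, the open tray at (193, 291) and the green button at (173, 334). The side view has the same things at (252, 222), (180, 255) and (129, 248). Next I refine the box pose and the pegasus yaw.

```bash
python3 - <<'E'
from h import *
from scipy.optimize import least_squares
np.set_printoptions(precision=3,suppress=True)
P=[];obs=[];pg=[]
def bx(v,name):
    x,y,a,o=v; c,s=np.cos(a),np.sin(a)
    # tray_middle at o-71 ahead of the front plane when open o (o=.14 -> 69 out)
    L=dict(uv_box=(0,0,0),tray_middle=(-95-(o-71),0,12),drawer_handle=(-95-(o-71)-71-35-4,0,75),button_top=(-45,0,147))[name]
    return [x+c*L[0]-s*L[1],y+s*L[0]+c*L[1],L[2]]
for k in range(4):
  for n in('top','side'):
    p=eyes.read_camera(n);P.append(p)
    for nm in('tray_middle','drawer_handle','button_top','uv_box'):
      for r in eyes.spot_point(nm,p)[:2]: obs.append((p,nm,np.array(r['centre'])))
    for r in eyes.spot_point('pegasus',p)[:1]: pg.append((p,np.array(r['centre'])))
f=lambda v:np.concatenate([proj(p,bx(v,n))[0]-c for p,n,c in obs])
r=least_squares(f,[577,-185,-1.255,140],loss='soft_l1',f_scale=1.5,x_scale=[10,10,.1,10])
print('box',r.x,[ (n,bx(r.x,n)) for n in('tray_middle','drawer_handle','button_top')])
e=f(r.x).reshape(-1,2)
for n in('tray_middle','drawer_handle','button_top','uv_box'): print(n,np.array([np.append(q,p['extrinsics'][0][3]>0) for (p,m,c),q in zip(obs,e) if m==n]).round(1).tolist())
g=least_squares(lambda v:np.concatenate([proj(p,[v[0],v[1],0])[0]-c for p,c in pg]),[595,190],loss='soft_l1')
print('peg',g.x)
# overlays: pegasus base at several yaws, box parts
x,y=g.x; tiles=[]
for a in(.4,.52,.64,.76):
  col=[]
  for p,(r0,c0) in((P[0],(148,195)),(P[1],(228,197))):
    S=7; im=cv2.resize(p['pixels'][r0:r0+42,c0:c0+50],None,fx=4*1,fy=4,interpolation=cv2.INTER_CUBIC)[:,:,::-1].copy()
    R=np.array([[np.cos(a),-np.sin(a)],[np.sin(a),np.cos(a)]])
    q=np.array([[31,18],[31,-18],[-31,-18],[-31,18]])@R.T+[x,y]
    pts=proj(p,np.c_[q,np.full(4,5)]); pts=((pts[:,::-1]-[c0,r0]+.5)*4).astype(int)
    cv2.polylines(im,[pts],True,(0,0,255),1); col.append(im)
  tiles.append(np.vstack(col))
cv2.imwrite('pics/yaw.png',np.hstack(tiles))
E
```

```text
box [ 575.567 -178.294   -1.281  130.884] [('tray_middle', [np.float64(531.2984141749137), np.float64(-29.870783304636433), 12]), ('drawer_handle', [np.float64(499.8583755561572), np.float64(75.54043038561147), 75]), ('button_top', [np.float64(562.7054290734936), np.float64(-135.1712760614091), 147])]
tray_middle [[0.8, 2.1, 1.0], [3.4, 0.5, 1.0], [-30.4, 75.1, 1.0], [-0.7, 2.9, 1.0], [2.2, -0.7, 1.0], [-3.5, 2.6, 1.0], [2.2, -0.4, 1.0], [-76.3, -30.3, 1.0], [-3.7, 0.9, 1.0], [56.4, 112.4, 1.0], [-0.0, 0.8, 1.0]]
drawer_handle [[0.2, -2.7, 1.0], [0.9, -0.2, 1.0], [78.1, 18.7, 1.0], [0.2, -3.0, 1.0], [3.6, 0.6, 1.0], [-3.4, -1.4, 1.0], [1.3, -1.1, 1.0], [-0.6, 2.6, 1.0], [26.2, 39.2, 1.0], [3.1, 0.1, 1.0]]
button_top [[-0.2, -0.1, 1.0], [37.5, 154.0, 1.0], [-1.2, 2.0, 1.0], [-2.3, 1.1, 1.0], [52.5, 113.7, 1.0], [0.5, 4.1, 1.0], [-133.1, 27.3, 1.0], [-3.1, -1.1, 1.0], [7.2, 193.4, 1.0], [-1.0, 1.4, 1.0], [-138.0, -34.6, 1.0], [0.9, -0.5, 1.0]]
uv_box [[-1.3, -1.6, 1.0], [3.5, -2.0, 1.0], [0.8, -1.4, 1.0], [1.7, -2.9, 1.0], [-2.9, -3.6, 1.0], [2.0, -1.8, 1.0], [-0.2, -3.3, 1.0], [0.7, -0.4, 1.0], [-98.5, 19.6, 1.0]]
peg [589.056 194.906]
```

View pics/yaw.png

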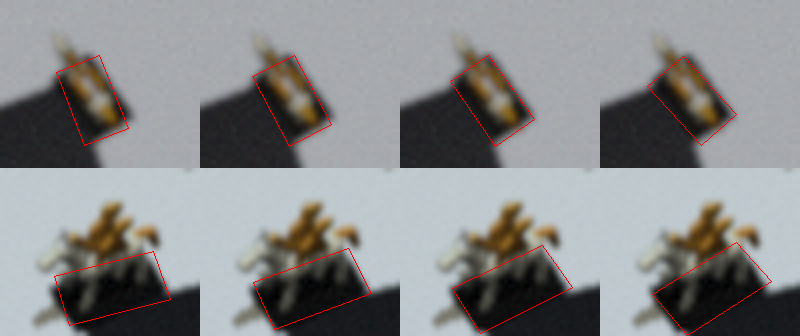

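The overlay fits best at a yaw of about 0.55, with the base near (591, 192). Moving over it now.

```bash
python3 -m inch '[[[0.517,-0.55,0],0,-1],[[0.517,-0.55,0],0,-1],[[0.517,-0.55,0],0,-1],[[0.517,-0.55,0],0,-1],[[0.517,-0.55,0],0,-1],[[0.517,-0.55,0],0,-1],[[0.517,-0.55,0],0,-1],[[0.517,-0.55,0],0,-1],[[0.517,-0.55,0],0,-1],[[0.517,-0.55,0],0,-1]]'; python3 -m inch '[[[0.517,-0.55,0],0,-1],[[0.517,-0.55,0],0,-1],[[0.517,-0.55,0],0,-1],[[0.517,-0.55,0],0,-1],[[0.517,-0.55,0],0,-1],[[0.517,-0.55,0],0,-1],[[0.517,-0.55,0],0,-1],[[0.517,-0.55,0],0,-1],[[0.517,-0.55,0],0,-1],[[0.517,-0.55,0],0,-1]]'; python3 -m inch '[[[0,0,0],-0.67,-1],[[0,0,0],-0.67,-1],[[0,0,0],-0.67,-1],[[0,0,0],-0.67,-1],[[0,0,0],-0.67,-1],[[0,0,0.3],0,-1],[[0,0,0.6],0,-1],[[0,0,0.4],0,-1],[[0,0,0],0,-1],[[0,0,0],0,-1]]'
```

```text
t: 5.45
eef_pos: [376.0, -204.5, 214.9]
tcp_rot: [3.141, -0.0, 0.259]
ft_force: [-0.2, -0.9, 0.3]
opening: 1.0
grip_force: 0.0
t: 6.7
eef_pos: [591.4, 194.1, 214.6]
tcp_rot: [3.141, -0.0, 0.259]
ft_force: [1.1, 0.1, 0.6]
opening: 1.002
grip_force: 0.0
t: 7.95
eef_pos: [591.3, 192.7, 137.6]
tcp_rot: [3.141, -0.001, 0.551]
ft_force: [-0.2, 0.0, 0.9]
opening: 1.002
grip_force: 0.0
```

```bash
python3 - <<'E'
from h import *
s=eyes.read_camera('side');t=eyes.read_camera('top')
S=s['pixels'][195:285,165:285]; 
# box overlay: candidates
def draw(p,v,col,im,off,sc):
    x,y,a,o=v;c,sn=np.cos(a),np.sin(a)
    def w(L):L=np.array(L,float);return np.c_[x+c*L[:,0]-sn*L[:,1],y+sn*L[:,0]+c*L[:,1],L[:,2]]
    m=-95-(o-71)
    for L in([(-95,-90,125),(-95,90,125),(95,90,125),(95,-90,125)],[(m-71,-70,103),(m-71,70,103)],[(m-110,-50,75),(m-110,50,75)],[(m+71,-70,30),(m-71,-70,30),(m-71,70,30),(m+71,70,30)]):
        q=((proj(p,w(L))[:,::-1]-off+.5)*sc).astype(int);cv2.polylines(im,[q],len(L)==4,col,1)
ims=[]
for p,(r,c) in((t,(125,245)),(s,(95,190))):
    im=cv2.resize(p['pixels'][r:r+125,c:c+150],None,fx=2.6,fy=2.6,interpolation=cv2.INTER_CUBIC)[:,:,::-1].copy()
    draw(p,(575.6,-178.3,-1.281,131),(0,0,255),im,np.array([c,r]),2.6)
    draw(p,(577,-183,-1.265,140),(255,0,0),im,np.array([c,r]),2.6)
    ims.append(im)
a=np.hstack(ims)
b=cv2.resize(S,(300,225),interpolation=cv2.INTER_CUBIC)[:,:,::-1]
out=np.zeros((a.shape[0]+225,a.shape[1],3),'uint8');out[:a.shape[0]]=a;out[a.shape[0]:,:300]=b
print(out.shape);cv2.imwrite('pics/ov.png',out)
E
```

```text
(550, 780, 3)
```

View pics/ov.png

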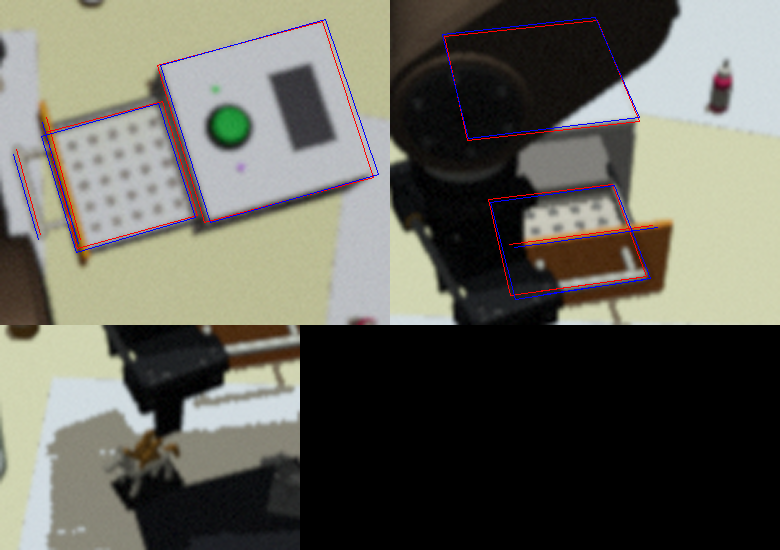

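The gripper is centred over the pegasus, and the red box overlay matches the edges of the casing and tray. Descending and gripping.

```bash
python3 -m inch '[[[0,0,0.3],0,-1],[[0,0,0.4],0,-1],[[0,0,0.4],0,-1],[[0,0,0.4],0,-1],[[0,0,0.3],0,-1],[[0,0,0.17],0,-1],[[0,0,0],0,-1],[[0,0,0],0,-1],[[0,0,0],0,0.2],[[0,0,0],0,0.4]]'; python3 -m inch '[[[0,0,0],0,0.5],[[0,0,0],0,0.6],[[0,0,0],0,1],[[0,0,0],0,1],[[0,0,0],0,1],[[0,0,0],0,1],[[0,0,0],0,1],[[0,0,0],0,1],[[0,0,0],0,1],[[0,0,0],0,1]]'
```

```text
t: 9.3
eef_pos: [591.0, 192.6, 18.9]
tcp_rot: [3.141, -0.001, 0.551]
ft_force: [-0.9, 0.2, 0.6]
opening: 0.846
grip_force: 0.0
t: 10.55
eef_pos: [590.8, 192.6, 18.4]
tcp_rot: [3.142, 0.0, 0.551]
ft_force: [1.1, 0.1, -0.4]
opening: 0.205
grip_force: 29.8
```

```bash
python3 -m inch '[[[0,0,-0.1],0,1],[[0,0,-0.2],0,1],[[0,0,-0.3],0,1],[[0,0,-0.4],0,1],[[0,0,-0.4],0,1],[[0,0,-0.4],0,1],[[0,0,-0.3],0,1],[[0,0,-0.1],0,1],[[0,0,0],-0.5,1],[[0,0,0],-0.8,1]]'; python3 -m inch '[[[0,0,0],-1,1],[[0,0,0],-1,1],[[0,0,0],-1,1],[[0,0,0],-1,1],[[0,0,0],-1,1],[[0,0,0],-1,1],[[0,0,0],-1,1],[[0,0,0],-1,1],[[0,0,0],-1,1],[[0,0,0],-1,1]]';  python3 -m inch '[[[0,0,0],-1,1],[[0,0,0],-1,1],[[0,0,0],-1,1],[[0,0,0],-0.5,1],[[0,0,0],-0.2,1],[[0,0,0],0,1],[[0,0,0],0,1],[[0,0,0],0,1],[[0,0,0],0,1],[[0,0,0],0,1]]'
python3 - <<'E'
from h import *
e=env.state();y=e['tcp_rot'][2];d=np.array([531.3,-29.9])-e['eef_pos'][:2]
print(np.array([d@[np.cos(y),np.sin(y)],d@[np.sin(y),-np.cos(y)]])/60, e['joints'])
p=eyes.read_camera('side')
im=cv2.resize(p['pixels'][140:290,160:310],None,fx=3.5,fy=3.5,interpolation=cv2.INTER_CUBIC)
cv2.imwrite('pics/lift.png',im[:,:,::-1])
E
```

```text
t: 11.8
eef_pos: [590.5, 192.5, 150.0]
tcp_rot: [-3.141, 0.001, 0.667]
ft_force: [-0.1, -0.0, -1.4]
opening: 0.212
grip_force: 29.8
t: 13.05
eef_pos: [590.5, 192.5, 149.8]
tcp_rot: [-3.14, 0.0, 1.54]
ft_force: [-0.1, -0.7, -0.6]
opening: 0.208
grip_force: 29.8
t: 14.3
eef_pos: [590.8, 192.6, 150.4]
tcp_rot: [-3.142, 0.0, 1.86]
ft_force: [0.5, 0.4, -0.4]
opening: 0.207
grip_force: 29.8
[-3.27114536 -2.00779338] [ 2.08888876e-01  5.53140795e-01  1.63714895e+00 -1.13186221e-04
  9.51311069e-01 -8.02615565e-02]
```

View pics/lift.png

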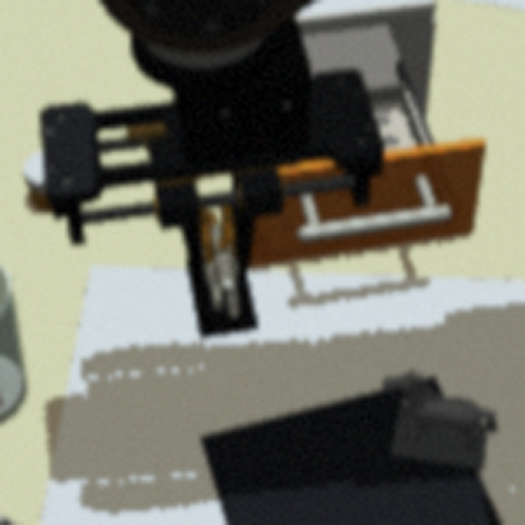

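The pegasus is held upright with its head toward the drawer front. Moving over the tray.

```bash
python3 -m inch '[[[-0.2,-0.12,0],0,1],[[-0.4,-0.25,0],0,1],[[-0.45,-0.275,0],0,1],[[-0.5,-0.31,0],0,1],[[-0.5,-0.31,0],0,1],[[-0.45,-0.275,0],0,1],[[-0.4,-0.25,0],0,1],[[-0.25,-0.15,0],0,1],[[-0.12,-0.07,0],0,1],[[0,0,0],0,1]]'
python3 - <<'E'
from h import *
p=eyes.read_camera('side');t=eyes.read_camera('top');e=env.state();print(e['eef_pos'])
print('handle ends',at_z(p,(206.3,245.7),75),at_z(p,(200.6,288),75))
a=cv2.resize(p['pixels'][100:240,190:320],(390,420),interpolation=cv2.INTER_CUBIC)
b=cv2.resize(t['pixels'][125:265,240:370],(390,420),interpolation=cv2.INTER_CUBIC)
cv2.imwrite('pics/over.png',np.hstack([a,b])[:,:,::-1])
E
```

```text
t: 15.6
eef_pos: [531.2, -30.0, 150.4]
tcp_rot: [3.141, 0.0, 1.86]
ft_force: [-0.2, -0.3, -1.3]
opening: 0.209
grip_force: 29.8
[531.34609533 -29.38221479 150.39271205]
handle ends [549.45995771  88.70413233  75.        ] [446.94090372  58.89665727  75.        ]
```

View pics/over.png

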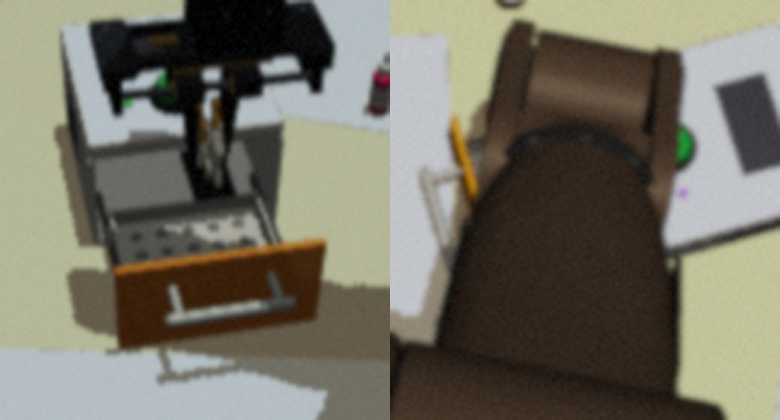

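```bash
python3 -m inch '[[[0,0,0.2],0,1],[[0,0,0.35],0,1],[[0,0,0.4],0,1],[[0,0,0.4],0,1],[[0,0,0.3],0,1],[[0,0,0.15],0,1],[[0,0,0.1],0,1],[[0,0,0.03],0,1],[[0,0,0],0,1],[[0,0,0],0,1]]'; python3 -m inch '[[[0,0,0.01],0,1],[[0,0,0.01],0,1],[[0,0,0],0,1],[[0,0,0.01],0,1],[[0,0,0],0,1],[[0,0,0],0,1],[[0,0,0],0,1],[[0,0,0],0,1],[[0,0,0],0,1],[[0,0,0],0,1]]'
```

```text
t: 16.95
eef_pos: [531.4, -29.9, 35.0]
tcp_rot: [3.141, 0.0, 1.86]
ft_force: [-0.0, 0.6, -0.2]
opening: 0.208
grip_force: 29.8
t: 18.2
eef_pos: [531.2, -29.9, 32.8]
tcp_rot: [-3.142, 0.0, 1.86]
ft_force: [-0.6, -0.9, -0.6]
opening: 0.21
grip_force: 29.8
```

```bash
python3 -m inch '[[[0,0,0.01],0,1],[[0,0,0],0,1],[[0,0,0.01],0,1],[[0,0,0],0,1],[[0,0,0.01],0,1],[[0,0,0],0,1],[[0,0,0],0,1],[[0,0,0],0,1],[[0,0,0],0,1],[[0,0,0],0,1]]'
```

```text
t: 19.45
eef_pos: [531.2, -29.9, 31.0]
tcp_rot: [3.142, 0.0, 1.86]
ft_force: [-0.0, -0.1, -0.5]
opening: 0.212
grip_force: 29.8
```

```bash
python3 -m inch '[[[0,0,0.01],0,1],[[0,0,0],0,1],[[0,0,0.005],0,1],[[0,0,0],0,1],[[0,0,0],0,1],[[0,0,0],0,1],[[0,0,0],0,1],[[0,0,0],0,1],[[0,0,0],0,1],[[0,0,0],0,1]]'
```

```text
t: 20.7
eef_pos: [531.2, -29.9, 30.3]
tcp_rot: [3.141, 0.0, 1.86]
ft_force: [-1.4, 0.1, 4.3]
opening: 0.211
grip_force: 29.8
```

Contact with the tray floor (4 N). Releasing gently, then raising.

```bash
python3 -m inch '[[[0,0,0],0,0.55],[[0,0,0],0,0.5],[[0,0,0],0,0.4],[[0,0,0],0,0.3],[[0,0,0],0,0.1],[[0,0,0],0,-0.1],[[0,0,0],0,-0.2],[[0,0,0],0,-0.2],[[0,0,0],0,-0.2],[[0,0,0],0,-0.2]]';  python3 -m inch '[[[0,0,-0.1],0,-0.2],[[0,0,-0.2],0,-0.2],[[0,0,-0.4],0,-0.2],[[0,0,-0.5],0,-0.2],[[0,0,-0.5],0,-0.2],[[0,0,-0.5],0,-0.2],[[0,0,-0.2],0,-0.2],[[0,0,0],0,0],[[0,0,0],0,0.4],[[0,0,0],0,1]]'
python3 - <<'E'
from h import *
p=eyes.read_camera('side')
for r in eyes.spot_point('pegasus',p)[:1]: print(r['score'],at_z(p,r['centre'],12))
r=eyes.spot_point('drawer_handle',p)[0];print(at_z(p,r['centre'],75))
cv2.imwrite('pics/placed.png',cv2.resize(p['pixels'][110:230,190:320],None,fx=4.5,fy=4.5,interpolation=cv2.INTER_CUBIC)[:,:,::-1])
E
```

```text
t: 21.95
eef_pos: [531.2, -29.9, 30.1]
tcp_rot: [-3.142, 0.0, 1.86]
ft_force: [-0.8, 0.2, 0.5]
opening: 0.598
grip_force: 0.0
t: 23.2
eef_pos: [530.8, -29.8, 173.1]
tcp_rot: [-3.14, -0.001, 1.86]
ft_force: [-0.2, -0.1, 0.4]
opening: 0.346
grip_force: 0.0
0.55 [ 587.2040929  -318.34222854   12.        ]
[497.83977953  56.77116557  75.        ]
```

View pics/placed.png

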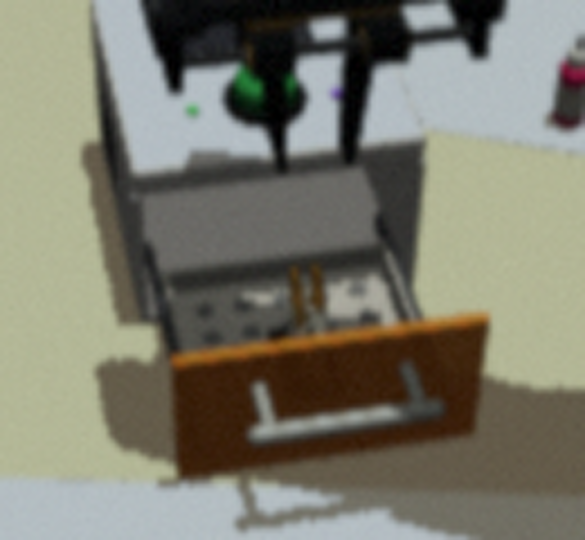

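The pegasus stands upright in the tray, with its two gold wings at about (295, 295) in the crop. Moving in front of the handle.

```bash
python3 -m inch '[[[0.2,0,0],0,1],[[0.35,0,0],0,1],[[0.4,0,0],0,1],[[0.45,0,0],0,1],[[0.4,0,0],0,1],[[0.35,0,0],0,1],[[0.2,-0.03,0],0,1],[[0.15,0,0],0,1],[[0,0,0],0,1],[[0,0,0],0,1]]'; python3 -m inch '[[[0,0,0.15],0,1],[[0,0,0.3],0,1],[[0,0,0.4],0,1],[[0,0,0.4],0,1],[[0,0,0.3],0,1],[[0,0,0.2],0,1],[[0,0,0.1],0,1],[[0,0,0],0,1],[[0,0,0],0,1],[[0,0,0],0,1]]'
python3 - <<'E'
from h import *
p=eyes.read_camera('top')
e=env.state();print(e['eef_pos'])
p=eyes.read_camera('side')
cv2.imwrite('pics/front.png',cv2.resize(p['pixels'][110:250,190:320],None,fx=4,fy=4,interpolation=cv2.INTER_CUBIC)[:,:,::-1])
E
```

```text
t: 24.6
eef_pos: [486.8, 113.1, 174.1]
tcp_rot: [3.142, 0.0, 1.86]
ft_force: [0.5, 0.2, 0.1]
opening: 0.004
grip_force: 0.0
t: 25.85
eef_pos: [486.9, 113.4, 63.6]
tcp_rot: [3.141, 0.0, 1.86]
ft_force: [-0.4, -0.1, -0.7]
opening: 0.002
grip_force: 0.0
[486.85456349 113.41226536  63.50270898]
```

View pics/front.png

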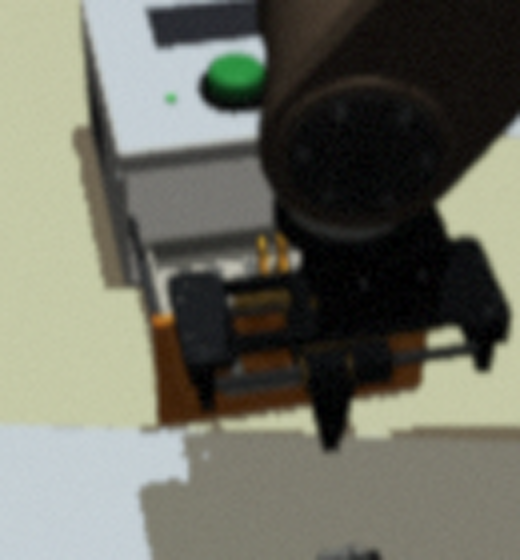

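```bash
python3 -m inch '[[[-0.06,0,0],0,1],[[-0.06,0,0],0,1],[[-0.06,0,0],0,1],[[-0.05,0,0],0,1],[[-0.05,0,0],0,1],[[-0.04,0,0],0,1],[[-0.04,0,0],0,1],[[-0.04,0,0],0,1],[[-0.04,0,0],0,1],[[-0.04,0,0],0,1]]'; python3 -m inch '[[[-0.04,0,0],0,1],[[-0.04,0,0],0,1],[[-0.05,0,0],0,1],[[-0.05,0,0],0,1],[[-0.06,0,0],0,1],[[-0.06,0,0],0,1],[[-0.07,0,0],0,1],[[-0.07,0,0],0,1],[[-0.08,0,0],0,1],[[-0.08,0,0],0,1]]'
```

```text
t: 27.2
eef_pos: [494.9, 85.7, 63.1]
tcp_rot: [3.142, 0.0, 1.86]
ft_force: [-0.7, 2.3, 0.4]
opening: 0.004
grip_force: 0.8
t: 28.45
eef_pos: [505.3, 50.9, 63.1]
tcp_rot: [-3.142, 0.0, 1.86]
ft_force: [1.1, 1.8, -0.7]
opening: 0.005
grip_force: 0.9
```

```bash
python3 -m inch '[[[-0.08,0,0],0,1],[[-0.08,0,0],0,1],[[-0.08,0,0],0,1],[[-0.08,0,0],0,1],[[-0.08,0,0],0,1],[[-0.08,0,0],0,1],[[-0.08,0,0],0,1],[[-0.08,0,0],0,1],[[-0.08,0,0],0,1],[[-0.08,0,0],0,1]]'; python3 -m inch '[[[-0.07,0,0],0,1],[[-0.06,0,0],0,1],[[-0.06,0,0],0,1],[[-0.05,0,0],0,1],[[-0.05,0,0],0,1],[[-0.04,0,0],0,1],[[-0.04,0,0],0,1],[[-0.03,0,0],0,1],[[-0.03,0,0],0,1],[[-0.02,0,0],0,1]]'; python3 -m inch '[[[-0.02,0,0],0,1],[[-0.02,0,0],0,1],[[-0.02,0,0],0,1],[[-0.02,0,0],0,1],[[-0.02,0,0],0,1],[[-0.02,0,0],0,1],[[-0.02,0,0],0,1],[[-0.02,0,0],0,1],[[-0.02,0,0],0,1],[[-0.02,0,0],0,1]]'
python3 - <<'E'
from h import *
p=eyes.read_camera('side')
cv2.imwrite('pics/push.png',cv2.resize(p['pixels'][90:230,190:320],None,fx=4,fy=4,interpolation=cv2.INTER_CUBIC)[:,:,::-1])
E
```

```text
t: 29.7
eef_pos: [519.0, 5.0, 63.1]
tcp_rot: [3.142, 0.0, 1.86]
ft_force: [0.5, 1.7, -0.1]
opening: 0.004
grip_force: 0.9
t: 30.95
eef_pos: [526.6, -20.7, 63.1]
tcp_rot: [-3.142, 0.0, 1.86]
ft_force: [0.4, 2.7, 0.4]
opening: 0.005
grip_force: 0.8
t: 32.2
eef_pos: [530.0, -32.2, 63.1]
tcp_rot: [3.142, 0.0, 1.86]
ft_force: [0.8, 1.8, -0.6]
opening: 0.003
grip_force: 0.8
```

View pics/push.png

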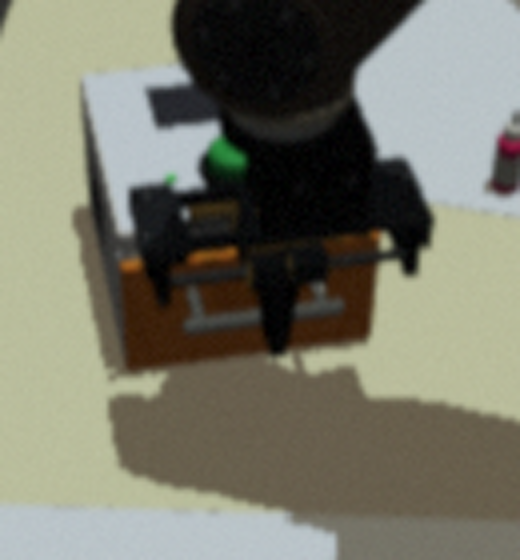

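The drawer is nearly shut and still moving at about 2 N. Creeping on until it stops.

```bash
python3 -m inch '[[[-0.02,0,0],0,1],[[-0.02,0,0],0,1],[[-0.02,0,0],0,1],[[-0.02,0,0],0,1],[[-0.02,0,0],0,1],[[-0.02,0,0],0,1],[[-0.02,0,0],0,1],[[0,0,0],0,1],[[0,0,0],0,1],[[0,0,0],0,1]]'
```

```text
t: 33.5
eef_pos: [530.5, -35.0, 63.1]
tcp_rot: [-3.139, -0.007, 1.859]
ft_force: [-1.4, 45.5, 9.8]
opening: 0.002
grip_force: 22.4
```

Hard stop reached, so the drawer is shut. Backing off, raising, then measuring the button.

```bash
python3 -m inch '[[[0.05,0,0],0,1],[[0.05,0,0],0,1],[[0.1,0,0],0,1],[[0.1,0,0],0,1],[[0.2,0,0],0,1],[[0.2,0,0],0,1],[[0,0,-0.3],0,1],[[0,0,-0.5],0,1],[[0,0,-0.7],0,1],[[0,0,-0.7],0,1]]'
python3 - <<'E'
from h import *
from scipy.ndimage import label
np.set_printoptions(precision=1,suppress=True)
e=env.state();print(e['eef_pos'],e['tcp_rot'],e['ft_force'])
for n in('side','top'):
  p=eyes.read_camera(n)
  for r in eyes.spot_point('drawer_handle',p)[:2]: print('handle',n,r['score'],at_z(p,r['centre'],75))
  for r in eyes.spot_point('button_top',p)[:2]: print('btn',n,r['score'],r['centre'],at_z(p,r['centre'],147))
  h=cv2.cvtColor(p['pixels'],cv2.COLOR_RGB2HSV); m=((abs(h[...,0].astype(int)-65)<15)&(h[...,1]>120)&(h[...,2]>40)).astype('uint8')
  k,l,st,ce=cv2.connectedComponentsWithStats(m)
  for i in range(1,k):
    if st[i,4]>25: print(n,st[i],ce[i][::-1],at_z(p,ce[i][::-1],143))
E
```

```text
t: 34.75
eef_pos: [520.0, 0.8, 196.3]
tcp_rot: [-3.141, -0.0, 1.86]
ft_force: [0.4, 0.2, 0.3]
opening: 0.001
grip_force: 0.0
[520.    0.8 196.3] [-3.1 -0.   1.9] [0.4 0.2 0.3]
handle side 0.72 [543.5 -51.6  75. ]
btn side 0.59 [124.7, 245.0] [ 575.5 -144.2  147. ]
side [242 123  14  10 111] [127.8 248.5] [ 565.2 -136.5  143. ]
side [158 294  10   6  31] [297.2 163.2] [669.3 383.  143. ]
top [326 166  15  15 171] [173.1 332.8] [ 564.2 -137.2  143. ]
top [ 13 235   6   7  26] [238.2  16. ] [362.3 717.9 143. ]
```

```bash
python3 -m inch '[[[-0.2,0,0],0,1],[[-0.35,0,0],0,1],[[-0.4,0,0],0,1],[[-0.45,0,0],0,1],[[-0.4,0,0],0,1],[[-0.35,0.055,0],0,1],[[-0.2,0,0],0,1],[[-0.06,0,0],0,1],[[0,0,0],0,1],[[0,0,0],0,1]]'; python3 -m inch '[[[0,0,0.1],0,1],[[0,0,0.2],0,1],[[0,0,0.2],0,1],[[0,0,0.15],0,1],[[0,0,0.08],0,1],[[0,0,0.03],0,1],[[0,0,0.02],0,1],[[0,0,0.02],0,1],[[0,0,0],0,1],[[0,0,0],0,1]]'
```

```text
t: 36.3
eef_pos: [564.7, -137.0, 195.2]
tcp_rot: [-3.142, -0.0, 1.861]
ft_force: [0.6, 0.1, -0.1]
opening: 0.007
grip_force: 0.0
t: 37.55
eef_pos: [564.9, -137.6, 147.3]
tcp_rot: [3.141, 0.0, 1.86]
ft_force: [-0.2, -0.5, 2.1]
opening: 0.002
grip_force: 0.8
```

```bash
python3 -m inch '[[[0,0,0.02],0,1],[[0,0,0.02],0,1],[[0,0,0.02],0,1],[[0,0,0.02],0,1],[[0,0,0.02],0,1],[[0,0,0.02],0,1],[[0,0,0.01],0,1],[[0,0,0],0,1],[[0,0,0],0,1],[[0,0,0],0,1]]'
```

```text
t: 38.8
eef_pos: [564.9, -137.6, 139.8]
tcp_rot: [3.141, 0.001, 1.86]
ft_force: [-1.8, 0.2, 7.9]
opening: 0.002
grip_force: 4.2
```

```bash
python3 -m inch '[[[0,0,0.01],0,1],[[0,0,0],0,1],[[0,0,0.01],0,1],[[0,0,0],0,1],[[0,0,0],0,1],[[0,0,0],0,1],[[0,0,0],0,1],[[0,0,0],0,1],[[0,0,0],0,1],[[0,0,0],0,1]]'
```

```text
t: 40.05
eef_pos: [565.0, -137.6, 139.2]
tcp_rot: [3.141, 0.001, 1.86]
ft_force: [-4.0, 1.3, 15.3]
opening: 0.005
grip_force: 7.4
```

The button is at its stop at 15 N. Holding it there.

```bash
for i in 1 2 3; do python3 -m inch '[[[0,0,0],0,1],[[0,0,0],0,1],[[0,0,0],0,1],[[0,0,0],0,1],[[0,0,0],0,1],[[0,0,0],0,1],[[0,0,0],0,1],[[0,0,0],0,1],[[0,0,0],0,1],[[0,0,0],0,1]]'; done; python3 -c "
from cell import env
print(env.job_done())"
```

```text
t: 41.3
eef_pos: [565.0, -137.6, 139.2]
tcp_rot: [3.141, 0.001, 1.86]
ft_force: [-2.9, 0.4, 15.2]
opening: 0.004
grip_force: 7.4
t: 42.55
eef_pos: [565.0, -137.6, 139.2]
tcp_rot: [3.141, 0.001, 1.86]
ft_force: [-3.3, 0.6, 14.5]
opening: 0.004
grip_force: 7.4
t: 43.8
eef_pos: [565.0, -137.6, 139.2]
tcp_rot: [3.141, 0.001, 1.86]
ft_force: [-4.1, 1.8, 14.4]
opening: 0.004
grip_force: 7.4
the job is handed in; nothing more can be done
None
```

Job handed in at 43.8 s: the pegasus was upright near the tray middle when last seen, the drawer was pushed to its hard stop (about 45 N at the fingertips, at creep speed), and the button was held at its stop at about 15 N for over 3 s and still held at hand-in; no verdict came back, and I could not see the pegasus once the drawer was shut.

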